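Roll the fresh-bonded shin tube to the tape line and chock it

ROBOT

A 6-joint arm with a two-finger parallel gripper is mounted at the origin on the work surface. World frame = base frame: x ahead of the robot, y to its left, z up, the work surface at z = 0. Lengths are in m, angles in rad, forces in N, time in s.
With the tool pointing down it reaches from about 0.375 to 0.925 m from the base axis. Payload 5.7 kg.
Tool frame: the origin (TCP) lies between the finger pads; the fingertips stand 19 mm ahead of it and the grasp point (between the pads) is the TCP; y points along the fingers, x is the direction in which the jaws open and shut, and the axes are right-handed (so a half turn about y gives the same grasp; the last joint's range is limited). The gripper opens to 88 mm and grips with 3 to 60 N. Pads are 20 mm wide; open, the fingers measure 115 mm over their backs; the gripper's body (75 mm by 178 mm) begins 61 mm behind the grasp point.
Start: joints at [-0.115, 0.359, 1.51, -0, 1.272, -0.115], TCP at [0.6, -0, 0.242] pointing down, gripper open.
Joint ranges: [-2.97, 2.97], [-1.01, 2.36], [0.21, 2.38], [-0.96, 4.11], [0.2, 2.71], [-2.98, 2.98]. Speed limits (rad/s): [2.39, 2.39, 3.14, 3.14, 3.14, 3.14].

INTERFACE

Orientations are given as a unit quaternion [w, x, y, z].
In Python, from rig import sensors, get_image, ticket gives the robot as it stands.
- The arm moves only by the tool step_arm, never from a script. Its argument "motion" is text: rows parted by semicolons, each of 5 numbers parted by spaces: the opening, from -1 (shut) to 1 (fully open), so that 0 is half open, then the shift along the world's x, y, z in cm, then the turn about the world's z in degrees. In form: gripper dx dy dz roll; .... A call has 1 to 8 rows; each row is the pose to reach, as a shift and turn from the pose commanded when the call began; what a row does not reach only later rows make up. A row lasts 1/8 s, in which the tool goes at most 62.5 mm and 10.7 degrees, less where a joint would pass 70% of its speed; a pose out of reach is approached as far as the arm can. A call with a gripper value outside its range is refused whole. The fingers move at their own pace and stop on an object; "squeeze" is the grip in N (left out, the last holds). Time passes only in rows, so rows that repeat a pose let the fingers close. It gives the time, the measured TCP pose, the force and the opening at its end, in the units of the state.
- sensors.read_state(): the state, without advancing time (a new reading comes with each control period).
- get_image(name): name is "scene" or "side" or "wrist"; returns a dict with "color" (400x640x3 uint8, red, green, blue), "range_z" (400x640 float32, m along the optical axis (not along the pixel's ray), 0 where there is no reading), "vertical_fov" (degrees; the focal length in pixels is half the picture's height over the tangent of half this angle, whatever the lens; pixels are square), "cx", "cy" (the principal point, pixels), "R" (3x3) and "t" (3): a world point X has camera coordinates R X + t; the wrist camera has in their place "hand_eye" (4x4, takes a point from camera to tool coordinates, whose origin is the TCP and whose axes are the tool frame's). Camera axes: x right, y down, z forward; pixel columns grow to the right and rows downward; lengths in m; the calibration is good to about 2 mm. A picture is of the moment at which its call begins: read the wrist's pose just before it.
- ticket.close_job(): hands the job in, once; it reports no verdict.
The state is a dict: "clock": time; "joint_positions": joint angles; "joint_velocities": joint speeds; "effort": joint torques, N m; "tool_pos": TCP position; "tcp_rot": TCP orientation; "force": force on the tool from outside, world axes, zero at the start; "moment": the same for the moment, N m; "gripper_width": finger opening in m.
Only numpy, scipy, OpenCV 4.12 (cv2) and the standard library are available. Lean on these libraries where they do the work, as an engineer would, in place of code of your own. Each camera call takes 0.05 s, during which the arm holds its last target.

TASK

The end fittings of the carbon shin tube have just been glued, so it must not be gripped, lifted or skidded: with the fingertips on top of it only, roll the tube over the mat until it comes to rest on the strip of white tape in front of the curing lamp, and let go. Then push the black rubber chock, flat on the mat, straight against the tube so that it cannot roll away, leaving the tube on the tape. Finish with the hand clear and everything else on the bench where it was.

Things in the scene. Friction and masses are not known exactly. Their poses are not given: they have to be found in the camera images.
- shin_tube: Near-black carbon tube with aluminium ends, a plain cylinder 100 mm in diameter, 170 mm long, about 0.5 kg, lying on the mat. Origin at its middle, on its axis (54 mm above the bench). Own x runs along the tube; y and z turn as it rolls, z up at the start. It starts 105 to 145 mm from the tape, on either side, parallel to it within 0.06 rad.
- chock: Black rubber chock, symmetric, 0.22 kg: 100 mm long (own x, parallel to the tape), foot 80 mm wide (y), 36 mm high; long sides slope in above a 6 mm upright toe to a flat top 34 mm wide. Origin: centre of its underside. Starts 105 to 145 mm from the tape, on the side away from the tube. It meets the tube when its origin is 68 mm from the tube's axis; pushed on, it rolls the tube along.
- tape_line: White tape stuck flat on the mat, 360 mm long (own x) and 25 mm wide (y). Origin: centre of the strip, on the mat's top (4 mm above the bench). Own x points away from the robot, towards the grey lamp (fixed, 240 mm wide, 135 mm high, from 220 mm beyond the origin). The tube is to rest with its line of contact on the strip, near the strip's middle.
- bench_mat: Blue-grey bench mat, 400 mm (own x) by 560 mm (own y), 4 mm thick, fixed. Origin: centre of its underside. It drags on the tube a little: let go at 50 mm/s the tube coasts about 5 mm, and it stays where it is left. Friction about 0.6.
- screwdriver: Screwdriver lying along the robot's edge of the mat, about 200 mm long, 30 mm thick, black handle. Origin near its middle, on the mat. Leave alone.
- cartridge: Two-barrel adhesive cartridge lying near the robot's edge of the mat, 50 x 150 x 22 mm, long in its own y. Origin at the centre of its underside. Leave alone.
- tape_roll: Roll of white tape lying flat at the far edge of the mat, 68 mm across, 25 mm high. Origin at the centre of its underside. Leave alone.
- motor: Small dark motor standing at the far edge of the mat, 54 mm across, 44 mm high. Origin at the centre of its underside. Leave alone.
- mug: White mug, 80 mm across, 95 mm high, to the robot's right, off the mat. Origin at the centre of its underside. Leave alone.
- bottle: Clear bottle, 64 mm across, 190 mm high, to the robot's left, off the mat. Origin at the centre of its underside. Leave alone.
- multimeter: Multimeter lying flat to the robot's left, off the mat, 145 x 75 x 44 mm. Origin at the centre of its underside. Leave alone.
Things that resemble listed ones, but are neither listed nor needed, are in the scene too. Leave any orange look-alike of the shin_tube alone.

How it is judged:
By the outcome, as a careful person would: the job done as asked, in the order asked, and still so for the second after the job is handed in, with the robot touching nothing.
It also fails if it takes over 64 s, if anything falls off the work surface, if the arm or the gripper's body presses on something with over 40 N, if the wrist force passes 120 N, or if a joint passes its speed limit or range.

## Working session

There is one attempt and no reset: what is moved stays moved. The work goes in short steps, Python scripts to look and compute and a tool call to move; the robot and the scene stay as the last step left them, time stands still between calls to the robot, and variables do not carry over. Pictures are saved under pics/ and viewed, and the job is handed in when it is done.

Besides the shell and the picture viewer there is one more tool, called after "Call:" by a JSON object that holds its "method" and its "body", one argument or row to a line. step_arm: Moves the arm, as the interface text tells. Its arguments: {"type":"object","properties":{"motion":{"type":"string"},"squeeze":{"type":"number"}},"required":["motion"]}

```bash
ls; mkdir -p pics
python3 - <<'E'
from rig import sensors,get_image
import cv2,numpy as np
print(sensors.read_state())
for n in["scene","side"]:
    d=get_image(n); cv2.imwrite(f"pics/{n}0.png",d["color"][:,:,::-1]); print(n,d["vertical_fov"],d["cx"],d["cy"],d["R"],d["t"])
    np.savez(f"{n}0.npz",**d)
E
```

```text
pics
{'clock': 0.0, 'joint_positions': array([-1.15082231e-01,  3.59495859e-01,  1.51144106e+00,  6.39576789e-06,
        1.27246825e+00, -1.15066367e-01]), 'joint_velocities': array([-8.73579297e-05,  6.67626522e-04, -5.27026068e-04, -2.47528730e-04,
       -5.65834486e-04,  2.93090353e-04]), 'effort': array([-2.01257943e-03, -5.15376234e+01, -2.70722097e+01,  6.73234044e-02,
        3.48843460e-02, -1.61260368e-04]), 'tool_pos': array([5.99346861e-01, 8.07225255e-05, 2.40811712e-01]), 'tcp_rot': array([ 7.07182216e-01, -7.07030765e-01,  6.42607767e-04,  6.30057552e-04]), 'force': array([-0.73867406,  0.93073045,  0.67788765]), 'moment': array([ 0.02090402,  0.01993108, -0.01732016]), 'gripper_width': 0.08751226277562196}
scene 52.17628656642588 310.72692926545295 199.47709443482512 [[ 0.4763995   0.87921512  0.00492908]
 [ 0.63579889 -0.34062227 -0.69262995]
 [-0.60729177  0.33310246 -0.72127627]] [-0.25080118 -0.26048738  1.38336619]
side 45.068954089789976 322.8860830380042 209.6232016926946 [[ 0.69726526 -0.71675409 -0.0092048 ]
 [-0.46230647 -0.43984835 -0.76993906]
 [ 0.54780826  0.5411072  -0.63805103]] [-0.3482905   0.29908684  1.10241262]
```

View pics/scene0.png

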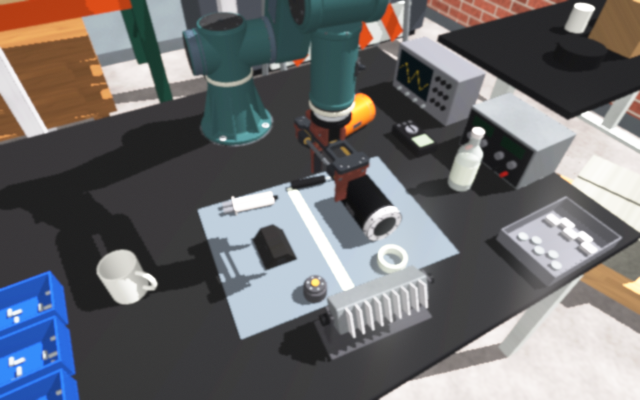

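View pics/side0.png

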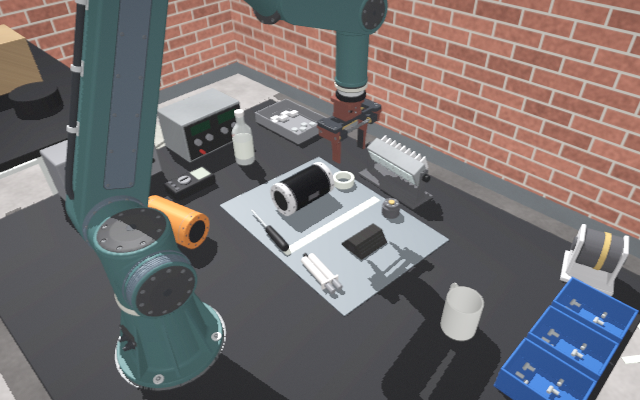

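The near-black tube is at (370,208) in scene and (302,188) in side. The orange cylinder at (357,115) in scene and (180,220) in side is the look-alike. The chock is at (273,246) in scene and (364,241) in side, and the tape runs from (290,190) to (350,290) in scene. Next I'll crop to confirm and measure.

```bash
cat > h.py <<'E'
import numpy as np,cv2
def cloud(d):
    z=np.asarray(d["range_z"],float);H,W=z.shape;f=H/2/np.tan(np.radians(float(d["vertical_fov"]))/2)
    v,u=np.mgrid[:H,:W]
    P=np.stack([(u-d["cx"])/f*z,(v-d["cy"])/f*z,z],-1)
    X=(P-d["t"])@d["R"]
    X[z<=0]=np.nan
    return X
def rect(p): 
    r=cv2.minAreaRect(p.astype(np.float32)*1000); return np.round(np.array(r[0]),1),np.round(r[1],1),round(r[2],2)
E
python3 - <<'E'
from h import *
from scipy.optimize import least_squares
for n in["scene","side"]:
    d=dict(np.load(f"{n}0.npz")); X=cloud(d); c=d["color"].astype(int); x,y,z=X[...,0],X[...,1],X[...,2]
    m=(z<.012)&(z>-.004)&(x>.35)&(x<.85)&(abs(y)<.3)&(c.min(-1)>200)
    k,l,s,_=cv2.connectedComponentsWithStats(m.astype(np.uint8)); i=1+np.argmax(s[1:,4]); print(n,"tape",rect(X[l==i][:,:2]),np.nanmean(z[l==i]))
    blue=(z<.012)&(z>-.004)&(c[...,2]>100)&(x>.3)&(x<.9)&(abs(y)<.4)
    print("mat",rect(X[blue][:,:2]), np.nanpercentile(x[blue],[1,99]),np.nanpercentile(y[blue],[1,99]))
    m=(z>.012)&(z<.115)&(x>.38)&(x<.80)&(abs(y)<.30)
    k,l,s,ce=cv2.connectedComponentsWithStats(cv2.erode(m.astype(np.uint8),np.ones((2,2))))
    for i in range(1,k):
        if s[i,4]>60:
            q=X[l==i]; print(i,s[i],ce[i].round(),np.round(np.nanmin(q,0),3),np.round(np.nanmax(q,0),3),np.nanmean(c[l==i],0).round())
    for nm,(a,b,w,h) in dict(tube=(330,160,90,90),chock=(240,210,70,70)).items():
        if n=="scene": cv2.imwrite(f"pics/{nm}.png",cv2.resize(d["color"][b:b+h,a:a+w,::-1],None,fx=4,fy=4))
E
```

```text
scene tape (array([550.3,   5.1]), array([ 38.6, 357. ]), 85.43) 0.0036454062583530624
mat (array([610.9,  -1.5]), array([598.4, 789.3]), 1.53) [0.34045139 0.86333245] [-0.26190958  0.30347648]
1 [ 342  175   60   66 2219] [371. 209.] [0.504 0.088 0.012] [0.649 0.19  0.106] [83. 82. 84.]
2 [293 176  37  13 209] [310. 182.] [0.384 0.019 0.012] [0.407 0.128 0.031] [47. 48. 50.]
3 [225 195  53  19 288] [254. 204.] [ 0.381 -0.18   0.012] [ 0.411 -0.036  0.027] [236. 235. 236.]
4 [255 225  40  43 994] [273. 246.] [ 0.498 -0.151  0.012] [ 0.599 -0.079  0.044] [52. 50. 50.]
5 [378 246  29  28 315] [392. 259.] [0.682 0.049 0.012] [0.798 0.148 0.114] [238. 240. 235.]
9 [304 276  23  26 458] [315. 288.] [ 0.683 -0.112  0.012] [ 0.728 -0.06   0.049] [131. 127. 119.]
side tape (array([486.4, 114.6]), array([386.3, 419.2]), 18.81) 0.005054076708794013
mat (array([603.7,  -1.9]), array([572.5, 792.2]), 1.52) [0.33490037 0.83874354] [-0.26025684  0.30268672]
1 [368 149  55  53 407] [399. 170.] [ 0.771 -0.12   0.013] [0.8   0.084 0.115] [153. 160. 161.]
2 [ 271  163   83   53 2058] [306. 188.] [0.468 0.082 0.012] [0.743 0.192 0.109] [91. 91. 93.]
5 [382 199  18  18 249] [391. 208.] [ 0.67  -0.112  0.013] [ 0.716 -0.067  0.053] [118. 115. 113.]
8 [259 219  25  22  65] [272. 230.] [0.38  0.036 0.02 ] [0.4   0.16  0.034] [ 99. 100. 103.]
9 [344 224  42  32 703] [366. 240.] [ 0.491 -0.157  0.012] [ 0.591 -0.084  0.047] [64. 64. 63.]
10 [304 254  30  23 156] [317. 263.] [ 0.38  -0.15   0.016] [ 0.402 -0.035  0.03 ] [243. 242. 242.]
```

Run:
```python
from h import *
from scipy.optimize import least_squares
for n in["scene","side"]:
    d=dict(np.load(f"{n}0.npz")); X=cloud(d); c=d["color"].astype(int); x,y,z=X[...,0],X[...,1],X[...,2]
    # tape: edge fit of white px in |y|<.06
    m=(z<.012)&(z>-.006)&(x>.39)&(x<.72)&(abs(y-.0)<.05)&(c.min(-1)>205)
    q=X[m][:,:2]; k=np.polyfit(q[:,0],q[:,1],1); r=q[:,1]-np.polyval(k,q[:,0]); 
    q=q[abs(r)<.018];k=np.polyfit(q[:,0],q[:,1],1); r=q[:,1]-np.polyval(k,q[:,0]); print(n,"tape slope",k,np.percentile(r,[2,98]),q[:,0].min(),q[:,0].max(),"y@.55",np.polyval(k,.55))
    m=(z>.02)&(z<.115)&(x>.49)&(x<.66)&(y>.07)&(y<.21); q=X[m]
    f=lambda p:((np.hypot((q[:,1]-p[0]-p[1]*(q[:,0]-.57))/np.sqrt(1+p[1]**2),q[:,2]-p[2]))-.05)
    s=least_squares(f,[.14,0,.054],loss="soft_l1",f_scale=.003); print("tube y@.57,slope,z",s.x.round(4),np.abs(s.fun).mean())
    ins=abs(f(s.x))<.006; print("tube x",np.percentile(q[ins][:,0],[0,.5,99.5,100]).round(4),ins.sum(),len(q))
    m=(z>.033)&(z<.05)&(x>.47)&(x<.62)&(y>-.17)&(y<-.06); q=X[m]; print("chock top",rect(q[:,:2]),np.median(q[:,2]))
    m=(z>.009)&(z<.05)&(x>.47)&(x<.62)&(y>-.17)&(y<-.06); q=X[m]; print("chock all",rect(q[:,:2]),np.percentile(q,[1,99],axis=0).round(3).tolist())
```

```text
scene tape slope [-0.08167194  0.04892274] [-0.01641463  0.01694169] 0.3901626228030677 0.7195633656301127 y@.55 0.00400317975671708
tube y@.57,slope,z [ 0.1431 -0.0475  0.0528] 0.00530404117929796
tube x [0.4911 0.506  0.6472 0.6485] 1838 2321
chock top (array([ 545.4, -114.5]), array([ 45.7, 103.8]), 85.75) 0.03878117283853354
chock all (array([ 546. , -114.4]), array([ 80.1, 104.8]), 85.85) [[0.496, -0.154, 0.009], [0.598, -0.077, 0.042]]
side tape slope [-0.08152662  0.04825671] [-0.01492692  0.0155575 ] 0.390676916233969 0.7199604241502173 y@.55 0.0034170690042435517
tube y@.57,slope,z [ 0.1446 -0.0485  0.0549] 0.0015932345943589375
tube x [0.4901 0.4905 0.6417 0.6455] 1436 1445
chock top (array([ 543.4, -116.6]), array([ 47.5, 102.8]), 83.07) 0.040491784979910274
chock all (array([ 548.3, -112.9]), array([153.7,  96.9]), 7.66) [[0.491, -0.156, 0.009], [0.593, -0.077, 0.045]]
```

View pics/tube.png

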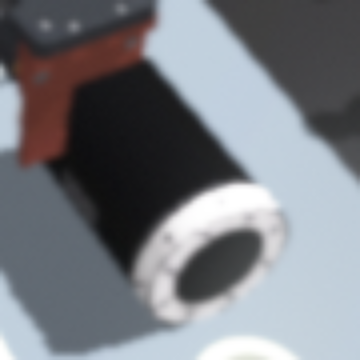

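View pics/chock.png

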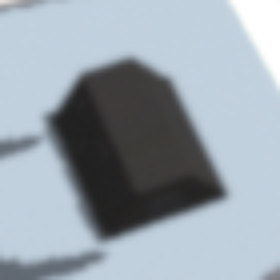

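```bash
cat >> h.py <<'E'
from scipy.optimize import least_squares
def tube(d,y0,xr=(.44,.69)):
    X=cloud(d); q=X.reshape(-1,3); q=q[(q[:,2]>.02)&(q[:,2]<.108)&(q[:,0]>xr[0])&(q[:,0]<xr[1])&(abs(q[:,1]-y0)<.075)]
    f=lambda p,q=q:((np.hypot((q[:,1]-p[0]-p[1]*(q[:,0]-.56))/np.sqrt(1+p[1]**2),q[:,2]-p[2]))-.05)
    p=np.array([y0,-.05,.054])
    for t in(.02,.008,.004):
        g=q[abs(f(p))<t]; p=least_squares(lambda p:f(p,g),p,loss="soft_l1",f_scale=.002).x
    g=q[abs(f(p))<.003]; return p.round(4),len(g),np.percentile(g[:,0],[0,1,99,100]).round(4)
def tape(d,y0=0):
    X=cloud(d); c=d["color"].astype(int); x,y,z=X[...,0],X[...,1],X[...,2]
    m=(z<.010)&(z>-.004)&(x>.36)&(x<.74)&(c.min(-1)>190)&(abs(y-.0037+.0816*(x-.55))<.02)
    q=X[m]; k=np.polyfit(q[:,0]-.55,q[:,1],1); return k.round(4),np.percentile(q[:,0],[.3,99.7]).round(3)
E
python3 - <<'E'
from h import *
for n in["scene","side"]:
    d=dict(np.load(f"{n}0.npz")); print(n,tube(d,.143),tape(d))
E
```

```text
scene (array([ 0.1436, -0.0486,  0.053 ]), 1745, array([0.4727, 0.5061, 0.6457, 0.6478])) (array([-0.0782,  0.0033]), array([0.376, 0.728]))
side (array([ 0.1451, -0.0463,  0.0548]), 1437, array([0.4682, 0.4716, 0.6416, 0.6899])) (array([-0.0768,  0.0029]), array([0.362, 0.73 ]))
```

Call:
{"method": "step_arm", "body": {
  "motion": "1 -1.3 5.6 -1 -1; 1 -2.6 11.2 -4 -2; 1 -3.9 16.8 -8.2 -2.7; 1 -3.9 16.8 -8.2 -2.7; 1 -3.9 16.8 -8.2 -2.7"
}}

```text
clock: 0.72
tool_pos: [0.5607, 0.1681, 0.1592]
tcp_rot: [-0.707, 0.707, -0.016, 0.016]
force: [1.0, -0.4, -0.7]
gripper_width: 0.0877
```

Call:
{"method": "step_arm", "body": {
  "motion": "1 0 0 -1.5 0; 1 0 0 -2.8 0; 1 0 0 -3.4 0; 1 0 0 -3.7 0; 1 0 0 -3.7 0; 1 0 0 -3.7 0"
}}

```text
clock: 1.48
tool_pos: [0.5613, 0.168, 0.1229]
tcp_rot: [0.707, -0.707, 0.016, -0.017]
force: [0.4, 0.8, 0.3]
gripper_width: 0.0877
```

Run:
```python
from h import *
from rig import get_image,sensors
print(sensors.read_state()["tool_pos"],sensors.read_state()["force"])
d=get_image("side"); print(tube(d,.143)); cv2.imwrite("pics/s1.png",cv2.resize(d["color"][130:260,220:420,::-1],None,fx=4,fy=4))
```

```text
[0.56126203 0.1680447  0.12293591] [0.37240003 0.79997625 0.32046843]
(array([ 0.1453, -0.0493,  0.0549]), 1415, array([0.4683, 0.4711, 0.6416, 0.6877]))
```

View pics/s1.png

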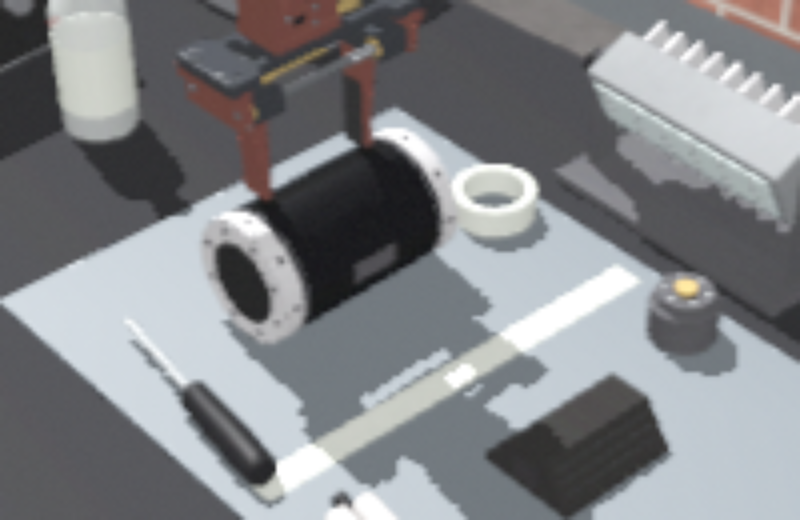

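The fingertips, at about (262,190) and (362,140) in the crop, sit above the back of the tube's crown and span its middle. Contact comes next.

Call:
{"method": "step_arm", "body": {
  "motion": "1 0 0 -0.1 0; 1 0 0 -0.2 0; 1 0 0 -0.2 0"
}}

```text
clock: 1.9
tool_pos: [0.5613, 0.1682, 0.1211]
tcp_rot: [0.707, -0.707, 0.016, -0.017]
force: [-0.4, -0.1, 5.1]
gripper_width: 0.0879
```

Call:
{"method": "step_arm", "body": {
  "motion": "1 0 0 -0.1 0; 1 0 0 -0.1 0"
}}

```text
clock: 2.15
tool_pos: [0.5614, 0.1685, 0.1207]
tcp_rot: [0.707, -0.707, 0.016, -0.017]
force: [-1.9, 1.5, 10.4]
gripper_width: 0.0876
```

Call:
{"method": "step_arm", "body": {
  "motion": "1 -0.03 -0.6 0.08 0; 1 -0.06 -1.2 0.13 0; 1 -0.09 -1.8 0.17 0; 1 -0.12 -2.4 0.18 0; 1 -0.15 -3 0.19 0; 1 -0.18 -3.6 0.19 0; 1 -0.2 -4.2 0.19 0; 1 -0.23 -4.8 0.19 0"
}}

```text
clock: 3.15
tool_pos: [0.5589, 0.12, 0.123]
tcp_rot: [0.707, -0.707, 0.016, -0.017]
force: [-3.3, 0.6, 14.4]
gripper_width: 0.0877
```

Run:
```python
from h import *
from rig import get_image,sensors
print(sensors.read_state()["tool_pos"],sensors.read_state()["force"])
d=get_image("side"); print(tube(d,.12)); cv2.imwrite("pics/s2.png",cv2.resize(d["color"][130:260,220:420,::-1],None,fx=4,fy=4))
d=get_image("scene"); print(tube(d,.12))
```

```text
[0.55893179 0.11996533 0.12303876] [-3.33675962  0.62491044 14.42560421]
(array([ 0.1209, -0.0479,  0.0547]), 1354, array([0.4656, 0.4706, 0.6394, 0.6431]))
(array([ 0.1192, -0.0466,  0.053 ]), 1920, array([0.4691, 0.4747, 0.6443, 0.6465]))
```

Call:
{"method": "step_arm", "body": {
  "motion": "1 -0.03 -0.6 0.02 0; 1 -0.06 -1.2 0.02 0; 1 -0.09 -1.8 0.02 0; 1 -0.12 -2.4 0.02 0; 1 -0.15 -3 -0.01 0; 1 -0.18 -3.6 -0.05 0; 1 -0.2 -4.1 -0.1 0; 1 -0.22 -4.5 -0.14 0"
}}

```text
clock: 4.25
tool_pos: [0.5567, 0.0746, 0.1207]
tcp_rot: [-0.707, 0.707, -0.016, 0.017]
force: [-1.5, -0.6, 6.5]
gripper_width: 0.0882
```

Run:
```python
from h import *
from rig import get_image,sensors
print(sensors.read_state()["tool_pos"],sensors.read_state()["force"])
d=get_image("side"); print(tube(d,.098)); cv2.imwrite("pics/s3.png",cv2.resize(d["color"][130:260,220:420,::-1],None,fx=4,fy=4))
d=get_image("scene"); print(tube(d,.098))
```

```text
[0.55674088 0.07455889 0.12074163] [-1.48170465 -0.61730478  6.52168516]
(array([ 0.0976, -0.0461,  0.055 ]), 1334, array([0.4668, 0.4691, 0.6377, 0.643 ]))
(array([ 0.0958, -0.0477,  0.053 ]), 1632, array([0.4688, 0.4728, 0.6446, 0.6889]))
```

Call:
{"method": "step_arm", "body": {
  "motion": "1 0 0 0.1 0; 1 0 0 0.4 0; 1 0 0 1.5 0; 1 0.1 2.3 1.8 0; 1 0.22 4.6 1.5 0; 1 0.22 4.6 0.6 0; 1 0.22 4.6 0.15 0; 1 0.22 4.6 0.1 0"
}}

```text
clock: 5.35
tool_pos: [0.5584, 0.1205, 0.1211]
tcp_rot: [0.707, -0.707, 0.017, -0.017]
force: [-0.9, 0.6, 6.6]
gripper_width: 0.0879
```

Run:
```python
from h import *
from rig import get_image,sensors
print(sensors.read_state()["tool_pos"],sensors.read_state()["force"])
d=get_image("side"); print(tube(d,.098))
d=get_image("scene"); print(tube(d,.098))
```

```text
[0.55838699 0.12045725 0.12113464] [-0.94513499  0.55082479  6.61697995]
(array([ 0.0979, -0.0466,  0.0549]), 1486, array([0.4656, 0.4689, 0.6383, 0.6442]))
(array([ 0.0964, -0.0487,  0.053 ]), 2146, array([0.4695, 0.473 , 0.6445, 0.69  ]))
```

Call:
{"method": "step_arm", "body": {
  "motion": "1 -0.03 -0.6 0.03 0; 1 -0.06 -1.2 0.08 0; 1 -0.09 -1.8 0.11 0; 1 -0.12 -2.4 0.12 0; 1 -0.15 -3 0.12 0; 1 -0.18 -3.6 0.12 0; 1 -0.2 -4.2 0.12 0; 1 -0.23 -4.8 0.12 0"
}}

```text
clock: 6.45
tool_pos: [0.556, 0.072, 0.1231]
tcp_rot: [-0.707, 0.707, -0.017, 0.017]
force: [-3.8, 0.2, 10.8]
gripper_width: 0.0879
```

Call:
{"method": "step_arm", "body": {
  "motion": "1 -0.03 -0.6 -0.02 0; 1 -0.06 -1.2 -0.02 0; 1 -0.09 -1.8 -0.03 0; 1 -0.12 -2.4 -0.03 0; 1 -0.15 -3 -0.06 0; 1 -0.18 -3.6 -0.1 0; 1 -0.2 -4.1 -0.14 0; 1 -0.22 -4.5 -0.19 0"
}}

```text
clock: 7.45
tool_pos: [0.5538, 0.0268, 0.1207]
tcp_rot: [-0.707, 0.707, -0.017, 0.017]
force: [-2.4, -0.5, 5.9]
gripper_width: 0.0877
```

Call:
{"method": "step_arm", "body": {
  "motion": "1 0 0 0.1 0; 1 0 0 0.4 0; 1 0 0 1.5 0; 1 0.1 2.3 1.8 0; 1 0.22 4.6 1.7 0; 1 0.22 4.6 1 0"
}}

```text
clock: 8.2
tool_pos: [0.5572, 0.0752, 0.1313]
tcp_rot: [0.707, -0.707, 0.015, -0.017]
force: [-0.4, 0.2, -0.5]
gripper_width: 0.0879
```

Run:
```python
from h import *
from rig import get_image,sensors
print(sensors.read_state()["tool_pos"],sensors.read_state()["force"])
d=get_image("side"); print(tube(d,.05)); 
d=get_image("scene"); print(tube(d,.05),tape(d))
```

```text
[0.55716566 0.07521802 0.13128464] [-0.35665843  0.19299691 -0.46887282]
(array([ 0.0505, -0.05  ,  0.0548]), 1538, array([0.465 , 0.4675, 0.6362, 0.6409]))
(array([ 0.0491, -0.0471,  0.053 ]), 2190, array([0.4674, 0.4713, 0.6413, 0.6432])) (array([-0.072 ,  0.0024]), array([0.375, 0.728]))
```

Call:
{"method": "step_arm", "body": {
  "motion": "1 0 0 -0.4 0; 1 0 0 -0.7 0; 1 0 0 -0.93 0; 1 0 0 -0.93 0"
}}

```text
clock: 8.8
tool_pos: [0.5564, 0.0739, 0.1213]
tcp_rot: [0.707, -0.707, 0.017, -0.017]
force: [-1.5, 0.2, 2.5]
gripper_width: 0.0879
```

Call:
{"method": "step_arm", "body": {
  "motion": "1 -0.03 -0.6 0.03 0; 1 -0.06 -1.2 0.08 0; 1 -0.09 -1.8 0.11 0; 1 -0.12 -2.4 0.12 0; 1 -0.15 -3 0.12 0; 1 -0.18 -3.6 0.12 0; 1 -0.2 -4.2 0.12 0; 1 -0.23 -4.8 0.12 0"
}}

```text
clock: 9.8
tool_pos: [0.554, 0.0254, 0.1231]
tcp_rot: [-0.707, 0.707, -0.017, 0.017]
force: [-2.7, -0.3, 9.8]
gripper_width: 0.0872
```

Run:
```python
from h import *
from rig import get_image,sensors
print(sensors.read_state()["tool_pos"],sensors.read_state()["force"])
d=get_image("side"); print(tube(d,.026)); 
d=get_image("scene"); print(tube(d,.026),tape(d))
```

```text
[0.55398684 0.02538194 0.12314978] [-2.73045279 -0.30127668  9.80383298]
(array([ 0.0261, -0.0464,  0.0549]), 1480, array([0.4633, 0.4654, 0.6341, 0.6379]))
(array([ 0.0245, -0.047 ,  0.053 ]), 1847, array([0.4654, 0.4697, 0.6404, 0.6423])) (array([-0.059 ,  0.0005]), array([0.374, 0.728]))
```

Call:
{"method": "step_arm", "body": {
  "motion": "1 -0.03 -0.6 -0.02 0; 1 -0.06 -1.2 -0.02 0; 1 -0.09 -1.8 -0.03 0; 1 -0.12 -2.4 -0.03 0; 1 -0.15 -3 -0.06 0; 1 -0.18 -3.6 -0.1 0; 1 -0.2 -4.1 -0.14 0; 1 -0.22 -4.4 -0.18 0"
}}

```text
clock: 10.9
tool_pos: [0.5519, -0.0188, 0.1209]
tcp_rot: [-0.707, 0.707, -0.017, 0.017]
force: [-1.0, -0.4, 5.6]
gripper_width: 0.0878
```

Run:
```python
from h import *
from rig import get_image,sensors
print(sensors.read_state()["tool_pos"],sensors.read_state()["force"])
d=get_image("side"); print(tube(d,.003)); 
d=get_image("scene"); print(tube(d,.003))
```

```text
[ 0.5518789  -0.01883275  0.12094946] [-1.01481654 -0.35073403  5.57924163]
(array([ 0.0034, -0.0466,  0.0549]), 1444, array([0.4616, 0.4643, 0.6324, 0.6362]))
(array([ 0.0019, -0.0474,  0.053 ]), 1557, array([0.4648, 0.4687, 0.6397, 0.6423]))
```

Call:
{"method": "step_arm", "body": {
  "motion": "1 0 0 0.1 0; 1 0 0 0.4 0; 1 0 0 1.5 0; 1 0 0 4 0; 1 0 -6 9 0; 1 0 -12 11 0; 1 0 -18 11 0; 1 0 -18 11 0"
}}

```text
clock: 12.0
tool_pos: [0.5525, -0.2018, 0.232]
tcp_rot: [-0.706, 0.708, -0.017, 0.019]
force: [-0.2, 0.6, -0.1]
gripper_width: 0.0879
```

Run:
```python
from h import *
from rig import get_image,sensors
print(sensors.read_state()["tool_pos"],sensors.read_state()["force"])
for n in["side","scene"]:
    d=get_image(n); np.savez(n+"1.npz",**d); print(n,tube(d,.003)); cv2.imwrite(f"pics/{n}4.png",cv2.resize(d["color"][130:300,200:440,::-1],None,fx=3,fy=3))
    X=cloud(d);q=X.reshape(-1,3); q=q[(q[:,2]>.033)&(q[:,2]<.05)&(q[:,0]>.47)&(q[:,0]<.62)&(q[:,1]>-.17)&(q[:,1]<-.065)];print(rect(q[:,:2]))
```

```text
[ 0.55245052 -0.2018337   0.2320133 ] [-0.23760654  0.63919533 -0.11953513]
side (array([ 0.0041, -0.0462,  0.0549]), 1622, array([0.4596, 0.4646, 0.6335, 0.6388]))
(array([ 543.8, -116.8]), array([ 47. , 104.8]), 83.13)
scene (array([ 0.0025, -0.0473,  0.0529]), 2309, array([0.4654, 0.4689, 0.639 , 0.641 ]))
(array([ 545.7, -115.1]), array([ 44.8, 103.2]), 85.51)
```

View pics/scene4.png

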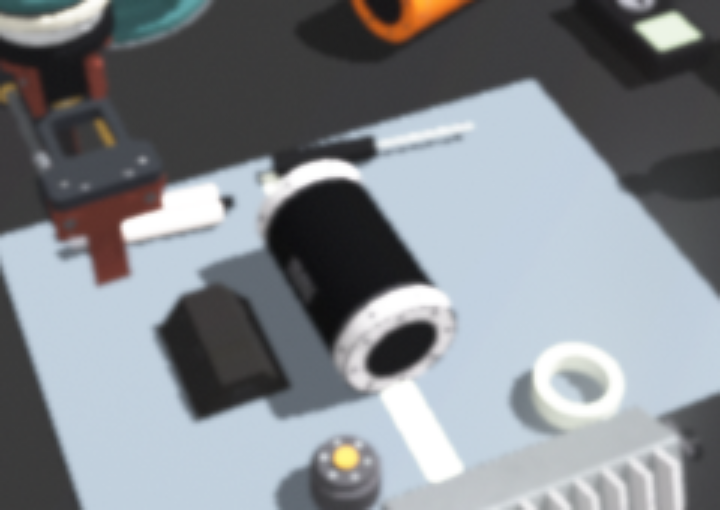

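View pics/side4.png

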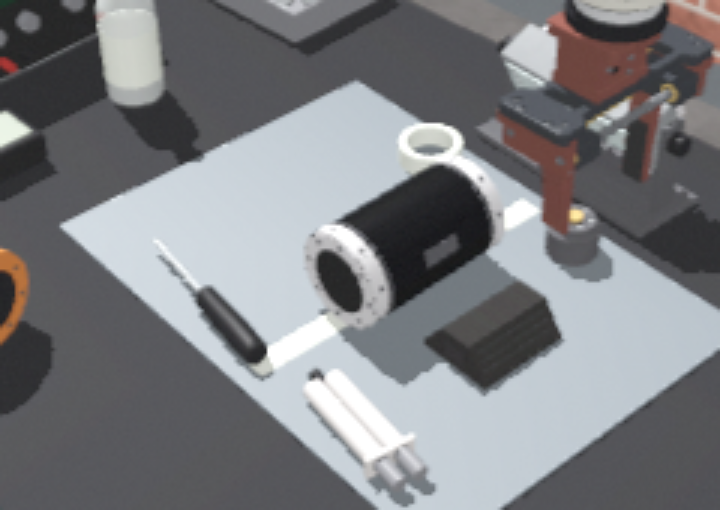

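The tube rests on the tape, covering the strip's middle, with its axis parallel to within about 2°. The hand goes behind the chock at (220,350) in the scene crop next, with fingers half open.

Call:
{"method": "step_arm", "body": {
  "motion": "0 -1 1.1 -4 0; 0 -1 1.1 -9 0; 0 -1 1.1 -14 0; 0 -1 1.1 -17.5 0; 0 -1 1.1 -17.5 0; 0 -1 1.1 -17.5 0"
}}

```text
clock: 12.85
tool_pos: [0.5426, -0.1862, 0.0566]
tcp_rot: [-0.707, 0.707, -0.016, 0.016]
force: [-0.2, -0.3, -0.4]
gripper_width: 0.0438
```

Run:
```python
from h import *
from rig import get_image,sensors
s=sensors.read_state();print(s["tool_pos"],s["force"],s["gripper_width"])
d=get_image("side"); print(tube(d,.003)); cv2.imwrite("pics/side5.png",cv2.resize(d["color"][130:300,280:520,::-1],None,fx=3,fy=3))
```

```text
[ 0.5425684  -0.18616958  0.05655623] [-0.21472662 -0.30008999 -0.41407485] 0.04382939130422466
(array([ 0.004 , -0.0488,  0.0548]), 1614, array([0.4629, 0.4651, 0.6332, 0.6389]))
```

View pics/side5.png

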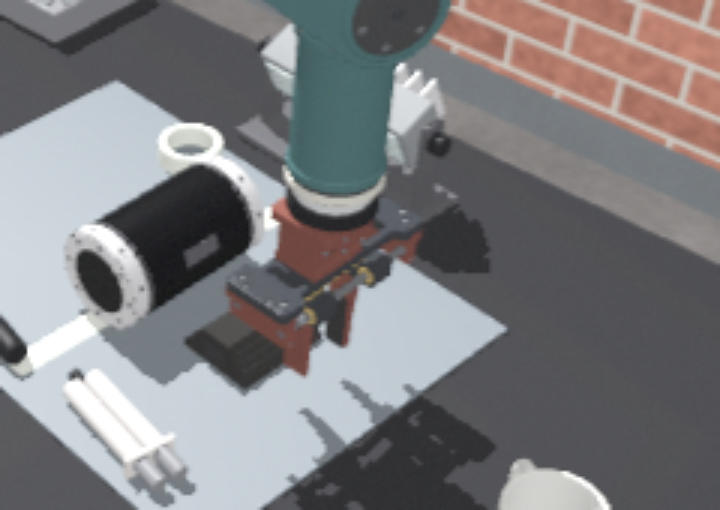

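The open fingers, at (300,365) and (340,335) in the crop, stand behind the chock and clear of it. I'll lower them.

Call:
{"method": "step_arm", "body": {
  "motion": "0 0 0 -1.5 0; 0 0 0 -2.6 0; 0 0 0 -3.1 0; 0 0 0 -3.1 0; 0 0 0 -3.1 0"
}}

```text
clock: 13.52
tool_pos: [0.5419, -0.1871, 0.0245]
tcp_rot: [-0.707, 0.707, -0.017, 0.017]
force: [0.3, -0.9, 0.4]
gripper_width: 0.0437
```

Call:
{"method": "step_arm", "body": {
  "motion": "0 0.02 0.5 0 0; 0 0.05 1 0 0; 0 0.08 1.5 0 0; 0 0.1 2 0 0; 0 0.12 2.5 0 0; 0 0.14 3 0 0; 0 0.17 3.5 0 0; 0 0.19 4 0 0"
}}

```text
clock: 14.52
tool_pos: [0.5439, -0.1468, 0.0246]
tcp_rot: [-0.707, 0.707, -0.017, 0.017]
force: [-0.7, -1.0, 0.6]
gripper_width: 0.0442
```

Run:
```python
from h import *
from rig import get_image,sensors
s=sensors.read_state();print(s["tool_pos"],s["force"],s["gripper_width"])
for n in["side","scene"]:
    d=get_image(n); print(tube(d,.003)); cv2.imwrite(f"pics/{n}6.png",cv2.resize(d["color"][130:300,200:440,::-1],None,fx=3,fy=3))
    q=cloud(d).reshape(-1,3); q=q[(q[:,2]>.033)&(q[:,2]<.046)&(q[:,0]>.48)&(q[:,0]<.61)&(q[:,1]>-.125)&(q[:,1]<-.055)];print(rect(q[:,:2]))
```

```text
[ 0.54389422 -0.14680841  0.02458701] [-0.65156216 -1.0113552   0.64150978] 0.04424218193165071
(array([ 0.0041, -0.0465,  0.0548]), 1486, array([0.463 , 0.465 , 0.6321, 0.6382]))
(array([ 534.2, -114.7]), array([ 43.6, 104.9]), 65.46)
(array([ 0.0026, -0.0483,  0.0529]), 2311, array([0.4653, 0.4691, 0.6392, 0.6418]))
(array([546. , -96.3]), array([ 43.3, 100.8]), 87.47)
```

View pics/scene6.png

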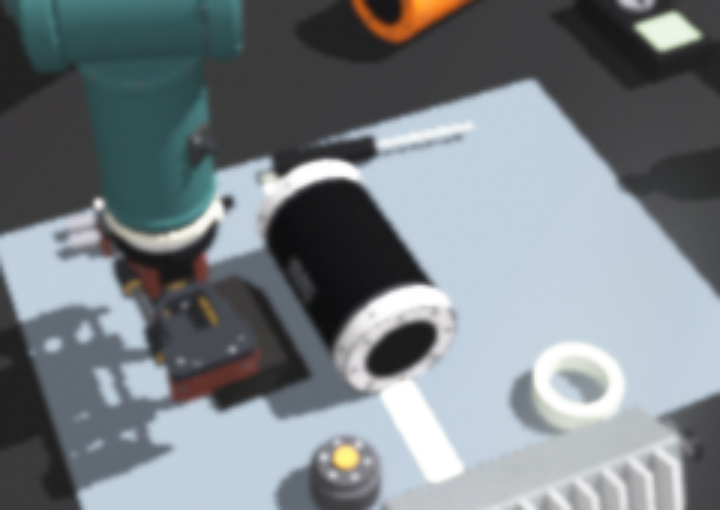

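Call:
{"method": "step_arm", "body": {
  "motion": "0 0.02 0.5 0 0; 0 0.05 1 0 0; 0 0.07 1.5 0 0; 0 0.1 2 0 0; 0 0.11 2.4 0 0; 0 0.13 2.7 0 0; 0 0.14 2.9 0 0; 0 0.14 2.9 0 0"
}}

```text
clock: 15.62
tool_pos: [0.5451, -0.1177, 0.0245]
tcp_rot: [0.707, -0.707, 0.017, -0.017]
force: [0.5, -0.1, -0.3]
gripper_width: 0.0439
```

```bash
cat > chk.py <<'E'
from h import *
from rig import get_image,sensors
import sys
s=sensors.read_state();print(s["tool_pos"].round(4),s["force"].round(1))
for n in["side","scene"]:
    d=get_image(n); t=tube(d,.003);print(n,t[0],t[2]); cv2.imwrite(f"pics/{n}{sys.argv[1]}.png",cv2.resize(d["color"][130:300,200:440,::-1],None,fx=3,fy=3))
    q=cloud(d).reshape(-1,3); q=q[(q[:,2]>.034)&(q[:,2]<.046)&(q[:,0]>.48)&(q[:,0]<.61)&(q[:,1]>-.1)&(q[:,1]<-.048-.048*(q[:,0]-.56))];print(rect(q[:,:2]))
E
python3 chk.py 7
```

```text
[ 0.5451 -0.1177  0.0245] [ 0.5 -0.1 -0.3]
side [ 0.004  -0.046   0.0547] [0.4609 0.4644 0.6249 0.6354]
(array([543.2, -67.5]), array([ 39.4, 100.1]), 87.4)
scene [ 0.0024 -0.0457  0.0529] [0.4643 0.4691 0.6389 0.6411]
(array([547.5, -67.6]), array([ 40.2, 102.3]), 86.88)
```

View pics/scene7.png

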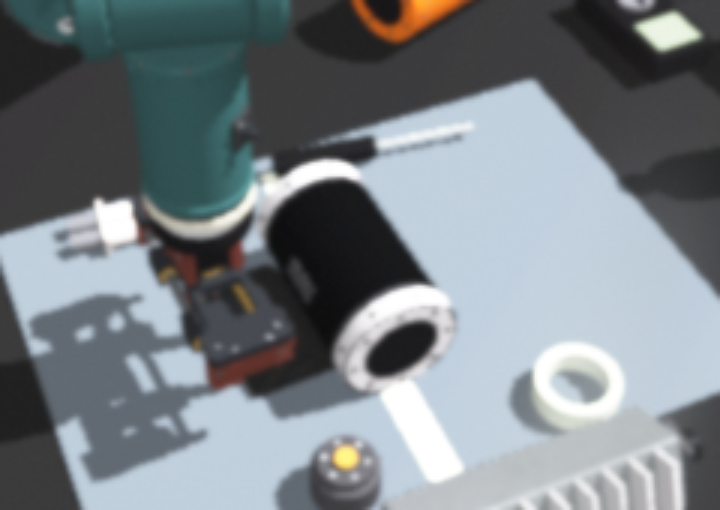

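Call:
{"method": "step_arm", "body": {
  "motion": "0 0 0.05 0 0; 0 0 0.1 0 0; 0 0.01 0.15 0 0; 0 0.01 0.2 0 0; 0 0.01 0.25 0 0; 0 0.01 0.25 0 0"
}}

```text
clock: 16.48
tool_pos: [0.5453, -0.1154, 0.0245]
tcp_rot: [0.707, -0.707, 0.017, -0.017]
force: [-0.1, -0.9, -0.1]
gripper_width: 0.0439
```

```bash
python3 chk.py 8
```

```text
[ 0.5453 -0.1154  0.0245] [-0.1 -0.9 -0.1]
side [ 0.0037 -0.0497  0.0548] [0.4628 0.4642 0.6268 0.6358]
(array([542.8, -66.5]), array([103.9,  43.3]), 0.25)
scene [ 0.0024 -0.0485  0.0529] [0.4657 0.4688 0.6391 0.6418]
(array([547.8, -67.2]), array([ 39.7, 100.9]), 88.39)
```

Call:
{"method": "step_arm", "body": {
  "motion": "0 0 0.03 0 0; 0 0 0.05 0 0; 0 0 0.08 0 0; 0 0 0.1 0 0; 0 0 0.1 0 0"
}}

```text
clock: 17.2
tool_pos: [0.5453, -0.1145, 0.0245]
tcp_rot: [0.707, -0.707, 0.017, -0.017]
force: [0.1, -2.0, -0.4]
gripper_width: 0.044
```

```bash
python3 chk.py 9
```

```text
[ 0.5453 -0.1145  0.0245] [ 0.1 -2.  -0.4]
side [ 0.0042 -0.046   0.0548] [0.4602 0.4643 0.6246 0.6334]
(array([539.1, -82.3]), array([ 39.1, 102.4]), 69.25)
scene [ 0.0027 -0.0467  0.0529] [0.4639 0.4695 0.6392 0.6421]
(array([547.3, -66.5]), array([ 38.5, 104.4]), 88.1)
```

Call:
{"method": "step_arm", "body": {
  "motion": "0 0 0.03 0 0; 0 0 0.05 0 0; 0 0 0.08 0 0; 0 0 0.1 0 0; 0 0 0.1 0 0"
}}

```text
clock: 17.92
tool_pos: [0.5453, -0.1135, 0.0246]
tcp_rot: [-0.707, 0.707, -0.017, 0.017]
force: [0.4, -0.8, -0.8]
gripper_width: 0.0439
```

```bash
python3 chk.py 10
```

```text
[ 0.5453 -0.1135  0.0246] [ 0.4 -0.8 -0.8]
side [ 0.005  -0.0478  0.0548] [0.4626 0.4639 0.6253 0.6404]
(array([543.6, -66.2]), array([ 40.4, 100.4]), 89.59)
scene [ 0.0037 -0.0473  0.0529] [0.4652 0.4693 0.6388 0.6409]
(array([547.4, -67.5]), array([ 39.8, 102.3]), 87.17)
```

Both cameras show the tube moved about 1 mm on the last nudge, so the chock is in contact. I'll creep a little further to seat it gently, then back off.

Call:
{"method": "step_arm", "body": {
  "motion": "0 0 0.01 0 0; 0 0 0.02 0 0; 0 0 0.03 0 0; 0 0 0.04 0 0; 0 0 0.045 0 0; 0 0 0.045 0 0"
}}

```text
clock: 18.77
tool_pos: [0.5453, -0.1131, 0.0245]
tcp_rot: [-0.707, 0.707, -0.017, 0.017]
force: [-0.5, -1.8, -0.4]
gripper_width: 0.0438
```

Call:
{"method": "step_arm", "body": {
  "motion": "0 0 -0.3 0 0; 0 -0.1 -1.5 0 0; 0 -0.2 -3 0 0; 0 -0.3 -5 1 0; 0 -0.3 -7 5 0; 0 -0.3 -9 11 0; 0 -0.3 -10 17 0; 0 -0.3 -10 20 0"
}}

```text
clock: 19.77
tool_pos: [0.5435, -0.2162, 0.2293]
tcp_rot: [-0.706, 0.708, -0.015, 0.019]
force: [0.4, -0.6, 0.2]
gripper_width: 0.0442
```

```bash
python3 chk.py 11
python3 - <<'E'
from h import *
from rig import get_image
d=get_image("scene");cv2.imwrite("pics/full.png",d["color"][:,:,::-1]);print(tape(d))
X=cloud(d);q=X.reshape(-1,3)
for nm,b in dict(roll=(.66,.74,.06,.15,.03),motor=(.66,.74,-.13,-.04,.055),cart=(.35,.45,-.2,-.02,.03),drv=(.35,.43,.01,.2,.035)).items():
    for src in(q,cloud(dict(np.load("scene0.npz"))).reshape(-1,3)):
        m=(src[:,2]>.012)&(src[:,2]<b[4])&(src[:,0]>b[0])&(src[:,0]<b[1])&(src[:,1]>b[2])&(src[:,1]<b[3]);print(nm,np.median(src[m],0).round(4),m.sum())
E
```

```text
[ 0.5435 -0.2162  0.2293] [ 0.4 -0.6  0.2]
side [ 0.0056 -0.0479  0.055 ] [0.4621 0.4649 0.6344 0.6405]
(array([545.1, -67.6]), array([ 40.2, 104.3]), 87.36)
scene [ 0.0041 -0.0478  0.053 ] [0.4652 0.4691 0.6395 0.6421]
(array([547.2, -67.4]), array([ 39.9, 103.1]), 87.17)
(array([-0.0553,  0.0002]), array([0.371, 0.729]))
roll [0.707  0.1192 0.0262] 309
roll [0.7072 0.1168 0.0262] 308
motor [ 0.7089 -0.0895  0.0411] 515
motor [ 0.7089 -0.0898  0.0412] 516
cart [ 0.3891 -0.0971  0.0214] 487
cart [ 0.384  -0.1132  0.0214] 633
drv [0.3916 0.0782 0.0243] 316
drv [0.3908 0.0645 0.0246] 304
```

View pics/scene11.png

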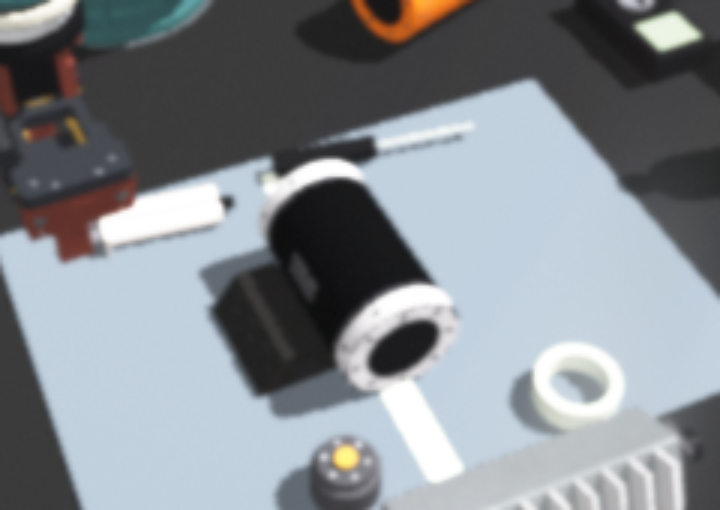

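View pics/side11.png

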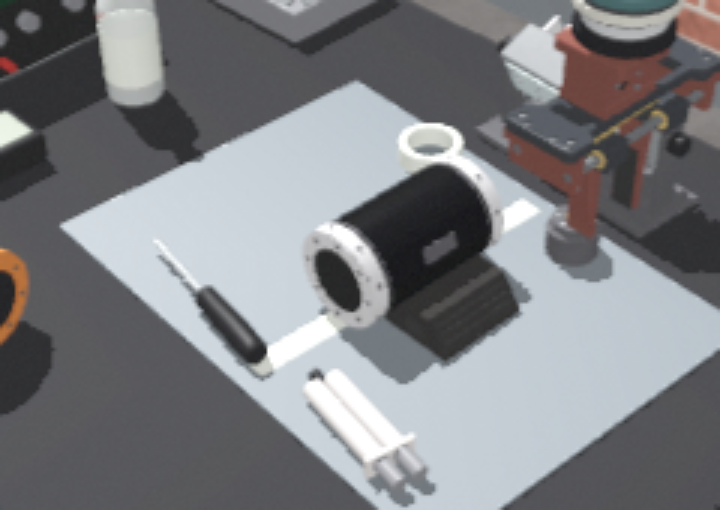

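View pics/full.png

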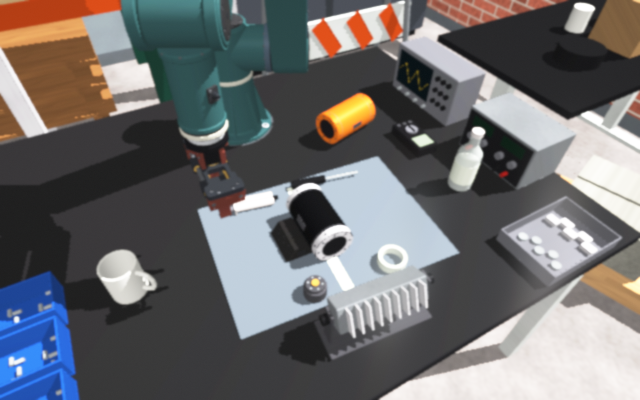

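```bash
python3 -c "
from rig import ticket,sensors
s=sensors.read_state();print(s['clock'],s['force'],abs(s['joint_velocities']).max())
print(ticket.close_job())"
```

```text
19.925 [-0.54541287 -0.86161116 -0.80911648] 0.056730203942928895
the job is handed in; nothing more can be done
None
```

I rolled the tube onto the tape in three strokes with the fingertips on top, let go, and pushed the chock flat against it. I handed the job in at 19.9 s with the hand well clear.

**Tube:** Across two strokes, fingertip travel was twice the tube's travel, so it rolled without skidding. The wrist force stayed at about 14 N or less in the readings after each move. The tube ended about 2 mm from the tape's centre line and about 2° off parallel to it. That puts its line of contact within about 5 mm of the centre all along, and the strip is ±12.5 mm. It is also near the middle of the strip lengthwise.

**Chock:** The last two nudges rolled the tube on by about 1 mm and then 0.5 mm, which confirms contact. From the final hand position, the chock's origin is 68–69 mm from the tube's axis, against the nominal 68 mm. Its face is parallel to the tube to within a fraction of a degree.

**Checks that disagreed:**
- The two cameras differ by about 1.5 mm on the tube's position, and I used their mean.
- The depth-based centres of the cartridge, screwdriver and tape roll shifted between the first and last pictures. I put this down to the gripper or tube partly hiding them in one picture or the other. Side-camera pictures from before and after the chock push show all three in the same place, and the hand never went near them.

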